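# Fit the eyepiece to the microscope

### The job

Get the microscope ready for use: pull the dust cap off its sloping eye tube and pack it, knob up and flat on the floor, into the empty space between the jar and the slide box in the accessory case. Then take the eyepiece standing on the tray and push it onto the bare eye tube until it is fully home. Leave the jar and slide box packed in the case, leave the beaker and the bottle alone, and do not let the eyepiece fall over.

Things in the scene. Friction and masses are not known exactly. Their poses are not given: they have to be found in the camera images.
- microscope: White bench microscope, fixed: base 180 x 130 x 34 mm, arm at its far (+x) end, head 52 mm wide with its top 204 mm above the bench, black stage 110 x 110 mm at 97 mm height. Origin: centre of the underside of the base; its own -x is the user's side, to which the eye tube leans; z up. Its place and yaw vary.
- eyetube: Fixed eye tube, leaning 35 degrees from vertical to the microscope's own -x: aluminium spigot, 32 mm diameter, 40 mm long, end chamfered 3 mm, on a flat shoulder 41 mm across (white neck below 44 mm). Origin: on the axis in the shoulder's plane (224 mm above the bench); z points outward along the axis (spigot end at z = +40 mm), y is level.
- cap: Grey plastic dust cap, 30 g, over the spigot at the start (open end 16 mm short of the shoulder). Skirt 42 mm diameter, 30 mm high, with a bore 34.4 mm wide, 24 mm deep; on top a knob 18 mm in diameter, 26 mm high (total 56 mm). Origin: on its axis at the open end; z along the axis towards the knob.
- eyepiece: Black eyepiece, about 90 g, standing on the tray, open end down. Round body 42 mm diameter, 60 mm high, then an eyecup 37 mm across up to 68 mm. Its lower end is a sleeve: bore 34.4 mm wide, 44 mm deep. Origin: on its axis at the open end; z towards the eyecup. Fully home, the open end rests on the tube's shoulder (origins coincide).
- tray: Flat pink tray 180 x 140 mm, fixed, rim 12 mm high, floor 4 mm thick, with a flat glass dish (64 mm diameter, top 18 mm above the bench) fixed on it, centred 54 mm along the tray's +x. Origin: centre of the underside; z up. The tray and the case may swap sides.
- case: Open wooden accessory case, fixed, outside 56 (x) x 146 (y) x 26 mm high, walls and floor 4 mm thick, inside 48 x 138 mm. Origin: centre of the underside; y along its length, z up.
- case_gap (a point): Centre of the empty space in the case, on the inner floor (4 mm above the bench); axes as the case. The space is 48 mm wide in x and about 48 mm in y, between the jar and the slide box.
- jar: Small amber glass jar, 44 mm diameter, 26 mm high, loose, packed in one end of the case (either end). Origin: centre of its underside.
- slidebox: White plastic slide box, 42 x 44 x 25 mm high, loose, packed in the other end of the case. Origin: centre of its underside.
- beaker: Glass beaker, 66 mm diameter, 85 mm high, standing loose on the bench near the far edge, to be left alone. Origin: centre of its underside.
- bottle: Amber bottle with a black cap, 52 mm diameter, 110 mm high, standing loose on the bench near the far edge, to be left alone. Origin: centre of its underside.

How it is judged (in metres and radians):
On the way, in this order (a step that is already met when the one before it is completed fails the run):
1. the dust cap stands knob up on the floor of the case, in the gap, released (horizontal distance between cap and case_gap below 0.012 m and z of cap in the frame of case_gap below 0.004 m and angle between cap's own z axis and vertical below 0.12 rad and contact force between cap and the fingers below 0.05 N), for 0.2 s.
2. the eyepiece is fully home on the eye tube (distance between eyepiece and eyetube below 0.005 m and angle between the z axis of eyepiece and the z axis of eyetube, either way round below 0.09 rad), for 0.2 s.
At the end, for the whole second after the job is handed in: Eyepiece at rest on the tube: open end within 5 mm of the shoulder centre, axes within 0.09 rad. Cap at rest on the case floor: within 12 mm of the gap's centre, 4 mm of the floor, 0.12 rad of upright. Jar and slide box on the case floor (6 mm), within 60 mm of its centre, tilted under 0.2 rad (all of step 2 and linear speed of each of eyepiece, cap below 0.02 m/s and horizontal distance between cap and case_gap below 0.012 m and z of cap in the frame of case_gap below 0.004 m and angle between cap's own z axis and vertical below 0.12 rad and horizontal distance between each of jar, slidebox and case below 0.06 m and z of each of jar, slidebox in the frame of case_gap below 0.006 m and angle between each of jar, slidebox's own z axis and vertical below 0.2 rad); the robot touches nothing.
It fails at once if the beaker or the bottle is moved more than 20 mm (distance of any of beaker, bottle from where it was at the start of the episode above 0.02 m).
It fails at once if the eyepiece falls over (tilted more than 70 degrees) (angle between eyepiece's own z axis and vertical above 1.22 rad).
It also fails if it takes over 64 s, if anything falls off the work surface, if the arm or the gripper's body presses on something with over 40 N, if the wrist force passes 120 N, or if a joint passes its speed limit or range.

### The arm

A 6-joint arm with a two-finger parallel gripper is mounted at the origin on the work surface. World frame = base frame: x ahead of the robot, y to its left, z up, the work surface at z = 0. Lengths are in mm, angles in rad, forces in N, time in s.
With the tool pointing down it reaches from about 400 to 825 mm from the base axis. Payload 7 kg.
Tool frame: the origin (TCP) lies on the centre line of the jaws, within the pads' length; the fingertips stand 14 mm ahead of it and the grasp point (between the pads) lies 5 mm behind it; z points along the fingers, y is the line along which they close (so a half turn about z gives the same grasp; the last joint's range is limited). The gripper opens to 88 mm and grips with 3 to 60 N. Pads are 19 mm wide; open, the fingers measure 130 mm over their backs; the gripper's body (78 mm by 193 mm) begins 47 mm behind the grasp point.
Start: joints at [-0.868, 0.359, 0.012, 0, -1.224, -0.288], TCP at [272.002, -617.746, 240.561] pointing down, gripper open.
Joint ranges: [-3.07, 3.07], [-1.43, 2.12], [-1.02, 1.25], [-3.03, 1.67], [-3.05, -0], [-3.03, 3.03]. Speed limits (rad/s): [2.39, 2.39, 3.01, 3.14, 3.14, 3.14].

### API

Orientations are given as a 3x3 rotation matrix whose columns are the frame's x, y, z axes.
In Python, from plant import sensors, get_image, camera_model, manip, finder gives the robot as it stands.
- The arm moves only by the tool apply_moves, never from a script. Its argument "moves" is a list that holds one entry, the list of rows, each a list of 7 numbers: the opening, from -1 (shut) to 1 (fully open), then the shift along the world's x, y, z scaled (see below), then the turn, a rotation vector about the world's x, y, z scaled (see below). A call has 1 to 5 rows; each row shifts and turns the commanded pose from where the row before left it; what a row does not reach is not made up. The controller multiplies each number of a shift by 2.5 cm and each number of a turn by 360 degrees. A row lasts 1/12 s, in which the tool goes at most 41.7 mm and 7.16 degrees, less where a joint would pass 70% of its speed; a pose out of reach is approached as far as the arm can. A call with a number of a shift or a turn outside -1 to 1 is refused whole. A call with a gripper value outside its range is refused whole. The fingers move at their own pace and stop on an object; "force" is the grip in N (left out, the last holds). Time passes only in rows, so rows that do not move let the fingers close. It gives the time, the measured TCP pose, the force, the opening and the grip force at its end, in the units of the state.
- sensors.get_state(): the state, without advancing time (a new reading comes with each control period).
- get_image(name): name is "scene" or "top"; returns the picture (420x560x3 uint8, red, green, blue); there is no depth.
- camera_model(name): a dict with "mtx" (3x3 intrinsics, pixels), "rvec" (rotation vector, rad) and "tvec" (3), from world to camera coordinates, as OpenCV has them. Camera axes: x right, y down, z forward; pixel columns grow to the right and rows downward; lengths in mm; the calibration is good to about 2 mm. A picture is of the moment at which its call begins. camera_model takes no time and is no camera call.
- manip.finish_job(): hands the job in; it is judged then, once.
Trained networks look in the newest picture that a camera, given by its name, has taken for a name from the list of things; names that differ only in an ending like _2 or _b are one class to them, and where a whole thing is asked for, a point or a joint stands for the part that bears it (a point fixed in the world has none). Each returns a list of dicts, best first, with "confidence" (0 to 1); they miss things now and then, are a little off and sometimes report something else, mostly with a low value. They report only what shows in the picture. A call takes as long as a camera call.
- finder.search_frame(thing, camera): "pixel" ([column, row] in pixels, amid what is visible of it).
- finder.place_of(thing, camera): "pixel" ([column, row] in pixels: a listed point, or the origin of a listed thing).
The state is a dict: "t": time; "joints": joint angles; "joint_vel": joint speeds; "tau": joint torques, N m; "tool_pos": TCP position; "orientation": TCP orientation; "ft_force": force on the tool from outside, world axes, zero at the start; "ft_torque": the same for the moment, N m; "grip_width": finger opening in mm; "gripper_force": force on a finger pad.
Only numpy, scipy, OpenCV 4.12 (cv2) and the standard library are available. Lean on these libraries where they do the work, as an engineer would, in place of code of your own. Each camera call takes 0.05 s, during which the arm holds its last target. There are 200 camera calls.

## Working session

There is one attempt and no reset: what is moved stays moved. The work goes in short steps, Python scripts to look and compute and a tool call to move; the robot and the scene stay as the last step left them, time stands still between calls to the robot, and variables do not carry over. Pictures are saved under pics/ and viewed, at most 10 in all, crops included, and the job is handed in when it is done.

Besides the shell and the picture viewer there is one more tool, called after "Emit:" as a command line: name --argument value ..., lists and objects as JSON in quotes. apply_moves: Moves the arm, as the interface text tells. Its arguments: {"type":"object","properties":{"moves":{"type":"array"},"force":{"type":"number"}},"required":["moves"]}

```bash
ls; mkdir -p pics; python3 - <<'E'
from plant import sensors,get_image,camera_model,finder
import cv2,numpy as np
for c in("scene","top"):
    im=get_image(c); cv2.imwrite(f"pics/{c}0.png",im[:,:,::-1])
    m=camera_model(c); R=cv2.Rodrigues(np.array(m["rvec"],float))[0]
    print(c,np.round(m["mtx"],1).tolist(),np.round(-R.T@np.array(m["tvec"]).ravel()),np.round(R,2).tolist())
    for t in "microscope eyetube cap eyepiece tray case case_gap jar slidebox beaker bottle".split():
        r=finder.place_of(t,c)
        print(t,[(np.round(d["pixel"],1).tolist(),round(d["confidence"],2)) for d in r[:2]])
s=sensors.get_state();print(s["t"],s["tool_pos"],np.round(s["orientation"],3).tolist())
E
```

```text
pics
scene [[477.6, 0.0, 284.2], [0.0, 477.6, 216.8], [0.0, 0.0, 1.0]] [1204. -388.  870.] [[0.53, 0.85, 0.02], [0.58, -0.35, -0.74], [-0.62, 0.4, -0.68]]
microscope [([299.5, 319.1], 0.93), ([337.9, 210.3], 0.59)]
eyetube [([294.1, 241.9], 0.9)]
cap [([289.7, 232.8], 0.63)]
eyepiece [([339.1, 207.4], 0.8)]
tray []
case [([150.2, 308.1], 0.96)]
case_gap [([150.6, 303.2], 0.71)]
jar [([130.4, 320.0], 0.64), ([142.4, 380.0], 0.25)]
slidebox [([164.3, 293.0], 0.74)]
beaker [([140.0, 378.5], 0.82)]
bottle [([407.1, 259.5], 0.93), ([295.1, 238.0], 0.55)]
top [[490.0, 0.0, 279.1], [0.0, 490.0, 220.4], [0.0, 0.0, 1.0]] [ 430.   18. 1384.] [[0.03, -1.0, 0.02], [-0.99, -0.03, -0.12], [0.12, -0.02, -0.99]]
microscope [([286.4, 184.9], 0.92)]
eyetube [([287.5, 175.1], 0.53)]
cap [([288.0, 182.0], 0.58)]
eyepiece [([177.1, 261.5], 0.49)]
tray [([175.4, 255.6], 0.72)]
case [([375.0, 257.7], 0.82)]
case_gap [([374.8, 255.2], 0.95)]
jar [([167.8, 180.7], 0.6), ([390.8, 251.0], 0.51)]
slidebox [([359.8, 260.1], 0.68)]
beaker [([400.1, 201.0], 0.75), ([169.8, 178.3], 0.65)]
bottle [([169.5, 181.4], 0.86)]
1.2 [ 272.0061718  -617.73339849  240.56959633] [[-0.915, -0.403, 0.0], [-0.403, 0.915, -0.0], [-0.0, -0.0, -1.0]]
```

View pictures.

View pics/scene0.png

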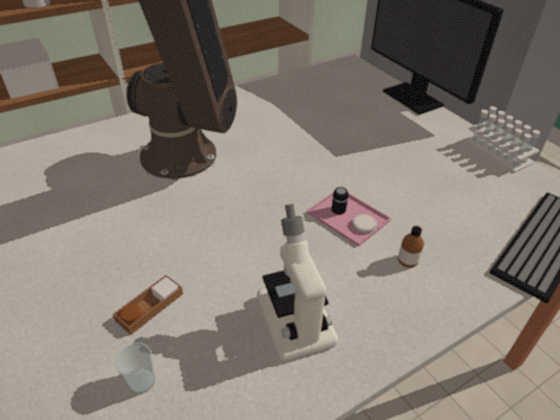

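View pics/top0.png

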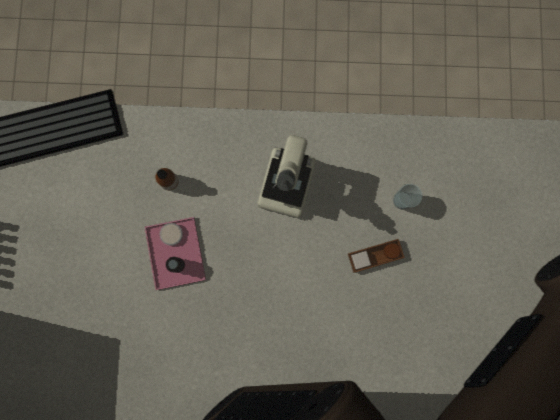

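```bash
python3 - <<'E'
import cv2,numpy as np
s=cv2.imread("pics/scene0.png");t=cv2.imread("pics/top0.png")
def c(im,x,y,w,h,W,H): return cv2.resize(im[y:y+h,x:x+w],(W,H),interpolation=cv2.INTER_CUBIC)
# each tile 400x300, x5 for 80x60 ; x4 for 100x75
a=c(s,245,195,100,75,400,300); b=c(s,100,265,100,75,400,300)
d=c(t,240,130,120,90,400,300); e=c(t,335,225,80,60,400,300)
cv2.imwrite("pics/m1.png",np.vstack([np.hstack([a,b]),np.hstack([d,e])]))
E
```

```text
(no output)
```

View pics/m1.png

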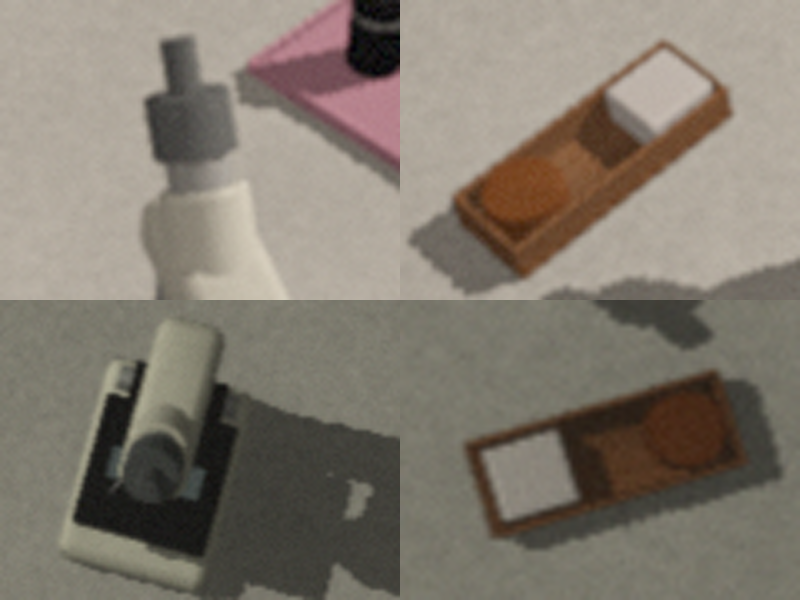

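```bash
cat > h.py <<'E'
import cv2,numpy as np
from scipy.optimize import least_squares
from plant import camera_model
M={c:camera_model(c) for c in("scene","top")}
def proj(P,c):
    m=M[c]; return cv2.projectPoints(np.array(P,float).reshape(-1,1,3),np.array(m["rvec"],float),np.array(m["tvec"],float),np.array(m["mtx"],float),None)[0].reshape(-1,2)
def atz(uv,c,z):
    m=M[c];R=cv2.Rodrigues(np.array(m["rvec"],float))[0];o=-R.T@np.array(m["tvec"],float).ravel()
    d=R.T@np.linalg.solve(np.array(m["mtx"],float),[*uv,1]);return o+d*(z-o[2])/d[2]
def tri(us,ut):
    f=lambda p:np.r_[proj(p,"scene")[0]-us,proj(p,"top")[0]-ut]
    r=least_squares(f,[600,0,100]);return r.x,np.abs(r.fun).max()
def rz(a):c,s=np.cos(a),np.sin(a);return np.array([[c,-s,0],[s,c,0],[0,0,1]])
def axis(yaw,t=np.radians(35)):return np.array([-np.sin(t)*np.cos(yaw),-np.sin(t)*np.sin(yaw),np.cos(t)])
E
python3 - <<'E'
from h import *
S=lambda o,k,t:lambda x,y:np.array([o[0]+(x-t[0]+.0)/k,o[1]+(y-t[1])/k])-.4
a=S((245,195),4,(0,0));b=S((100,265),4,(400,0));d=S((240,130),10/3,(0,300));e=S((335,225),5,(400,300))
# case: corners in own frame; y along length
cs=np.array([[28,73,26],[28,-73,26],[-28,-73,26],[-28,73,26]])
tp=np.array([e(465,443),e(717,372),e(747,465),e(495,538)])
for z,n in((26,'rim'),): 
    w=np.array([atz(p,"top",z) for p in tp]);print("case corners top",w.round().tolist(),w.mean(0).round(1))
sc=np.array([b(457,198),b(662,40),b(732,92)])
ws=np.array([atz(p,"scene",26) for p in sc]);print("scene",ws.round().tolist(), (ws[0]+ws[2])/2)
def f(p):
    C=cs@rz(p[2]).T+[p[0],p[1],0]
    # scene: left=corner1? match: far= nearest robot slidebox end
    return np.r_[(proj(C,"top")-tp).ravel(),(proj(C[[2,3,0]],"scene")-sc).ravel()]
r=least_squares(f,[w[:,0].mean(),w[:,1].mean(),.2]);print("case",r.x.round(3),r.fun.round(1))
# scope
print("stage front edge",atz(d(75,525),"top",97).round(),atz(d(205,557),"top",97).round())
print("base front edge",atz(d(62,550),"top",34).round(),atz(d(197,592),"top",34).round())
us=a(178,40); w=atz(us,"scene",224+72*np.cos(np.radians(35)));print("knob top scene",w.round(1),"top pix",proj(w,"top"))
us=a(191,128)
w=atz(us,"scene",224+31*np.cos(np.radians(35)));print("skirt mid scene",w.round(1),"top pix",proj(w,"top"))
w=atz(d(153,467),"top",224+40*np.cos(np.radians(35)));print("skirt top ctr",w.round(1))
# eyepiece
for c,f_,box in(("scene","pics/scene0.png",(325,180,32,38)),("top","pics/top0.png",(160,250,30,26))):
    im=cv2.imread(f_);x,y,ww,hh=box;g=im[y:y+hh,x:x+ww].max(2)<45
    n,l,st,ct=cv2.connectedComponentsWithStats(g.astype(np.uint8));k=1+st[1:,4].argmax();print(c,st[k]+[x,y,0,0,0],ct[k]+[x,y], atz(ct[k]+[x,y],c,38).round(1))
E
```

```text
case corners top [[507.0, -200.0, 26.0], [551.0, -341.0, 26.0], [500.0, -358.0, 26.0], [455.0, -217.0, 26.0]] [ 503.5 -279.    26. ]
scene [[508.0, -356.0, 26.0], [460.0, -223.0, 26.0], [516.0, -204.0, 26.0]] [ 511.73938083 -280.04161367   26.        ]
case [ 5.06483e+02 -2.79999e+02  3.14000e-01] [ 0.7 -1.1 -0.  -1.5  0.2 -0.9  0.6 -0.7 -1.6 -1.4  1.  -1.4 -0.2 -1.9]
stage front edge [645.  41.  97.] [623. -63.  97.]
base front edge [634.  53.  34.] [603. -61.  34.]
knob top scene [644.3 -11.3 283. ] top pix [[284.10507522 184.83228187]]
skirt mid scene [668.5 -18.4 249.4] top pix [[286.93516757 177.53347432]]
skirt top ctr [661.7 -15.  256.8]
scene [332 191  16  23 221] [338.85067873 203.12669683] [473.5 263.4  38. ]
top [166 257  19  15 141] [176.58156028 264.62411348] [461.2 268.9  38. ]
```

```bash
cat >> h.py <<'E'
from scipy.spatial.transform import Rotation as Ro
from plant import sensors
def tgt(yaw,tilt=np.radians(35),ysign=1):
    z=-axis(yaw,tilt); y=ysign*np.array([-np.sin(yaw),np.cos(yaw),0]); return np.c_[np.cross(y,z),y,z]
def plan(pos,R,n=None):
    s=sensors.get_state(); d=(np.array(pos)-s["tool_pos"])/25; r=Ro.from_matrix(R@np.array(s["orientation"]).T).as_rotvec()/(2*np.pi)
    n=n or int(np.ceil(max(np.abs(d).max(),np.linalg.norm(r)*360/7,1)))
    print("t",round(s["t"],2),"pos",np.round(s["tool_pos"],1),"n",n,"per row",np.round(np.r_[d,r]/n,4).tolist(),"tot",np.round(np.r_[d,r],4).tolist())
E
python3 - <<'E'
from h import *
plan([618.9,-4.7,322.3],tgt(-.25),25)
E
```

```text
t 1.2 pos [ 272.  -617.7  240.6] n 25 per row [0.555, 0.9809, 0.1308, 0.0003, -0.0039, -0.0041] tot [13.8758, 24.5213, 3.2692, 0.0081, -0.0987, -0.1024]
```

Emit:
apply_moves --moves '[[[0.2,0.555,0.98,0.13,0.0003,-0.004,-0.004],[0.2,0.555,0.98,0.13,0.0003,-0.004,-0.004],[0.2,0.555,0.98,0.13,0.0003,-0.004,-0.004],[0.2,0.555,0.98,0.13,0.0003,-0.004,-0.004],[0.2,0.555,0.98,0.13,0.0003,-0.004,-0.004]]]'

```text
t: 1.62
tool_pos: [341.8, -494.2, 257.0]
orientation: [[-0.951, -0.281, 0.127], [-0.283, 0.959, 0.001], [-0.122, -0.035, -0.992]]
ft_force: [1.0, 1.0, 0.3]
grip_width: 59.8
gripper_force: 0.0
```

Emit:
apply_moves --moves '[[[0.2,0.555,0.98,0.13,0.0003,-0.004,-0.004],[0.2,0.555,0.98,0.13,0.0003,-0.004,-0.004],[0.2,0.555,0.98,0.13,0.0003,-0.004,-0.004],[0.2,0.555,0.98,0.13,0.0003,-0.004,-0.004],[0.2,0.555,0.98,0.13,0.0003,-0.004,-0.004]]]'

```text
t: 2.03
tool_pos: [411.3, -371.6, 273.5]
orientation: [[-0.956, -0.153, 0.25], [-0.162, 0.987, -0.013], [-0.245, -0.053, -0.968]]
ft_force: [0.5, -0.0, 1.4]
grip_width: 52.6
gripper_force: 0.0
```

Emit:
apply_moves --moves '[[[0.2,0.555,0.98,0.13,0.0003,-0.004,-0.004],[0.2,0.555,0.98,0.13,0.0003,-0.004,-0.004],[0.2,0.555,0.98,0.13,0.0003,-0.004,-0.004],[0.2,0.555,0.98,0.13,0.0003,-0.004,-0.004],[0.2,0.555,0.98,0.13,0.0003,-0.004,-0.004]]]'

```text
t: 2.45
tool_pos: [480.7, -249.0, 290.1]
orientation: [[-0.93, -0.022, 0.367], [-0.04, 0.998, -0.042], [-0.365, -0.054, -0.929]]
ft_force: [0.5, 0.1, -0.2]
grip_width: 52.4
gripper_force: 0.0
```

Emit:
apply_moves --moves '[[[0.2,0.555,0.98,0.13,0.0003,-0.004,-0.004],[0.2,0.555,0.98,0.13,0.0003,-0.004,-0.004],[0.2,0.555,0.98,0.13,0.0003,-0.004,-0.004],[0.2,0.555,0.98,0.13,0.0003,-0.004,-0.004],[0.2,0.555,0.98,0.13,0.0003,-0.004,-0.004]]]'

```text
t: 2.87
tool_pos: [550.0, -126.0, 306.5]
orientation: [[-0.874, 0.109, 0.473], [0.077, 0.993, -0.086], [-0.479, -0.038, -0.877]]
ft_force: [0.8, -0.7, 0.7]
grip_width: 52.8
gripper_force: 0.0
```

Tracks well. Last 5 rows to the pre-grasp, then look.

Emit:
apply_moves --moves '[[[0.2,0.555,0.98,0.13,0.0003,-0.004,-0.004],[0.2,0.555,0.98,0.13,0.0003,-0.004,-0.004],[0.2,0.555,0.98,0.13,0.0003,-0.004,-0.004],[0.2,0.555,0.95,0.13,0.0003,-0.004,-0.004],[0.2,0.4,0.8,0.1,0,0,0]]]'

```text
t: 3.28
tool_pos: [614.9, -8.8, 320.9]
orientation: [[-0.811, 0.211, 0.547], [0.165, 0.977, -0.131], [-0.562, -0.016, -0.827]]
ft_force: [-0.1, -1.1, -1.3]
grip_width: 52.6
gripper_force: 0.0
```

```bash
python3 - <<'E'
from h import *
from plant import get_image
plan([618.9,-4.7,322.3],tgt(-.25))
s=get_image("scene")[:,:,::-1];t=get_image("top")[:,:,::-1]
st=sensors.get_state();R=np.array(st["orientation"]);p=np.array(st["tool_pos"])
tip=p+14*R[:,2]
print("tip px",proj(tip,"scene"),proj(tip,"top"))
def c(im,x,y,w,h): return cv2.resize(im[y:y+h,x:x+w],(400,300),interpolation=cv2.INTER_CUBIC)
cv2.imwrite("pics/m2.png",np.hstack([c(s,245,165,100,75),c(t,240,150,100,75)]))
E
```

```text
t 3.28 pos [614.9  -8.8 320.9] n 1 per row [0.1587, 0.1655, 0.057, 0.002, -0.0028, -0.006] tot [0.1587, 0.1655, 0.057, 0.002, -0.0028, -0.006]
tip px [[284.3651894  187.20721332]] [[283.50622844 191.50391639]]
```

View pics/m2.png

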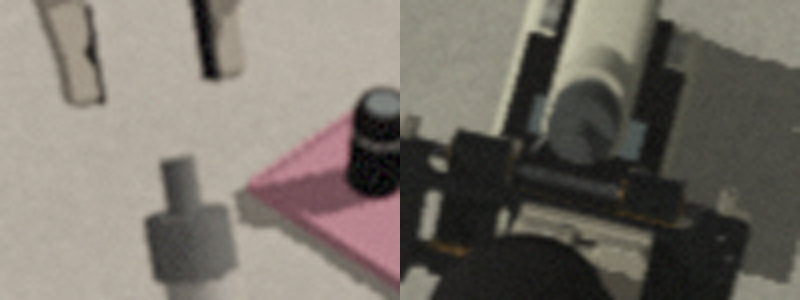

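Emit:
apply_moves --moves '[[[0.2,0.16,0.165,0.057,0.002,-0.0028,-0.006],[0.2,0.322,-0.082,-0.475,0,0,0],[0.2,0.322,-0.082,-0.475,0,0,0],[0.2,0.322,-0.082,-0.475,0,0,0],[0.2,0.26,-0.066,-0.38,0,0,0]]]'

```text
t: 3.8
tool_pos: [649.7, -14.5, 276.6]
orientation: [[-0.795, 0.247, 0.554], [0.203, 0.969, -0.141], [-0.572, 0.0, -0.82]]
ft_force: [-0.6, -0.9, -0.5]
grip_width: 52.7
gripper_force: 0.0
```

Emit:
apply_moves --moves '[[[-1,0,0,0,0,0,0],[-1,0,0,0,0,0,0],[-1,0,0,0,0,0,0],[-1,0,0,0,0,0,0],[-1,0,0,0,0,0,0]]]' --force 15

```text
t: 4.22
tool_pos: [649.7, -13.9, 278.5]
orientation: [[-0.794, 0.247, 0.556], [0.203, 0.969, -0.141], [-0.574, 0.001, -0.819]]
ft_force: [-0.5, -0.1, 0.0]
grip_width: 24.8
gripper_force: 0.0
```

Emit:
apply_moves --moves '[[[-1,0,0,0,0,0,0],[-1,0,0,0,0,0,0],[-1,0,0,0,0,0,0]]]'

```text
t: 4.47
tool_pos: [650.0, -13.3, 278.5]
orientation: [[-0.794, 0.246, 0.556], [0.202, 0.969, -0.14], [-0.574, 0.001, -0.819]]
ft_force: [-4.3, 4.3, 4.5]
grip_width: 17.6
gripper_force: 15.0
```

```bash
python3 - <<'E'
from h import *
from plant import get_image
s=get_image("scene")[:,:,::-1];t=get_image("top")[:,:,::-1]
st=sensors.get_state();print(st["grip_width"],st["gripper_force"],np.round(st["tool_pos"],1),np.round(st["ft_force"],1))
def c(im,x,y,w,h): return cv2.resize(im[y:y+h,x:x+w],(400,300),interpolation=cv2.INTER_CUBIC)
cv2.imwrite("pics/m3.png",np.hstack([c(s,245,165,100,75),c(t,240,150,100,75)]))
E
```

```text
17.231971992496383 15.010819137096405 [650.1 -13.3 278.5] [-4.8  4.1  5.1]
```

View pics/m3.png

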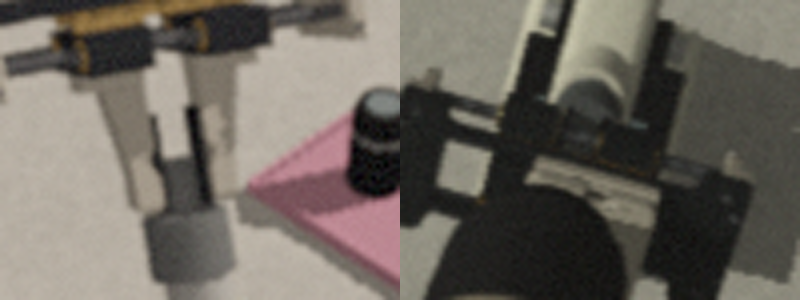

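Emit:
apply_moves --moves '[[[-1,0,0,0,0,0,0],[-1,-0.11,0.028,0.164,0,0,0],[-1,-0.11,0.028,0.164,0,0,0],[-1,-0.22,0.057,0.328,0,0,0],[-1,-0.22,0.057,0.328,0,0,0]]]' --force 25

```text
t: 4.98
tool_pos: [632.7, -10.1, 301.8]
orientation: [[-0.795, 0.248, 0.554], [0.203, 0.969, -0.142], [-0.571, -0.001, -0.821]]
ft_force: [0.4, -0.3, -1.0]
grip_width: 17.3
gripper_force: 25.0
```

Emit:
apply_moves --moves '[[[-1,-0.22,0.057,0.328,0,0,0],[-1,-0.22,0.057,0.328,0,0,0],[-1,-0.22,0.057,0.328,0,0,0],[-1,-0.22,0.057,0.328,0,0,0],[-1,0,0,0,0,0,0]]]'

```text
t: 5.4
tool_pos: [610.6, -4.1, 336.4]
orientation: [[-0.794, 0.247, 0.556], [0.203, 0.969, -0.141], [-0.573, 0.001, -0.819]]
ft_force: [1.1, -0.3, -1.0]
grip_width: 17.8
gripper_force: 25.0
```

```bash
python3 - <<'E'
from h import *
from plant import get_image,finder
s=get_image("scene")[:,:,::-1];t=get_image("top")[:,:,::-1]
cc=lambda im,x,y,w,h: cv2.resize(im[y:y+h,x:x+w],(400,300),interpolation=cv2.INTER_CUBIC)
cv2.imwrite("pics/m4.png",np.hstack([cc(s,245,165,100,75),cc(t,140,220,100,75)]))
for c in("scene","top"):
  for th,z in(("case_gap",4),("case",0),("eyetube",224),("eyepiece",4),("jar",4),("slidebox",4)):
    for _ in range(2):
      r=finder.place_of(th,c)
      if r: print(c,th,np.round(r[0]["pixel"],1),round(r[0]["confidence"],2),atz(r[0]["pixel"],c,z).round(1))
plan([506,-280,160],tgt(.314,0,1));plan([506,-280,160],tgt(.314-np.pi/2,0,1))
E
```

```text
scene case_gap [151.1 305.5] 0.76 [ 509.1 -278.5    4. ]
scene case_gap [151.1 305.5] 0.76 [ 509.1 -278.5    4. ]
scene case [149.  306.9] 0.83 [ 507.1 -283.3    0. ]
scene case [149.  306.9] 0.83 [ 507.1 -283.3    0. ]
scene eyetube [290.5 239.4] 0.61 [674.5 -25.4 224. ]
scene eyetube [290.5 239.4] 0.61 [674.5 -25.4 224. ]
scene eyepiece [338.4 208.6] 0.84 [461.4 275.1   4. ]
scene eyepiece [338.4 208.6] 0.84 [461.4 275.1   4. ]
scene jar [131.  318.9] 0.76 [ 520.7 -328.     4. ]
scene jar [131.  318.9] 0.76 [ 520.7 -328.     4. ]
scene slidebox [164.8 292.3] 0.88 [ 489.9 -238.8    4. ]
scene slidebox [164.8 292.3] 0.88 [ 489.9 -238.8    4. ]
top case_gap [370.3 253.4] 0.81 [ 510. -268.    4.]
top case_gap [370.3 253.4] 0.81 [ 510. -268.    4.]
top case [377.7 257.1] 0.92 [ 500.4 -289.9    0. ]
top case [377.7 257.1] 0.92 [ 500.4 -289.9    0. ]
top eyetube [288.8 174.2] 0.89 [682.2 -23.5 224. ]
top eyetube [288.8 174.2] 0.89 [682.2 -23.5 224. ]
top jar [389.7 253.6] 0.7 [ 511.2 -323.1    4. ]
top jar [389.7 253.6] 0.7 [ 511.2 -323.1    4. ]
top slidebox [357.9 259.1] 0.55 [ 492.9 -233.     4. ]
top slidebox [357.9 259.1] 0.55 [ 492.9 -233.     4. ]
t 6.7 pos [611.2  -4.2 334.8] n 12 per row [-0.3505, -0.9194, -0.5826, -0.0003, 0.0082, 0.0072] tot [-4.2063, -11.0323, -6.9916, -0.0032, 0.0982, 0.0869]
t 6.7 pos [611.2  -4.2 334.8] n 12 per row [-0.3505, -0.9194, -0.5826, 0.0058, 0.0061, -0.0129] tot [-4.2063, -11.0323, -6.9916, 0.0692, 0.0738, -0.1551]
```

View pics/m4.png

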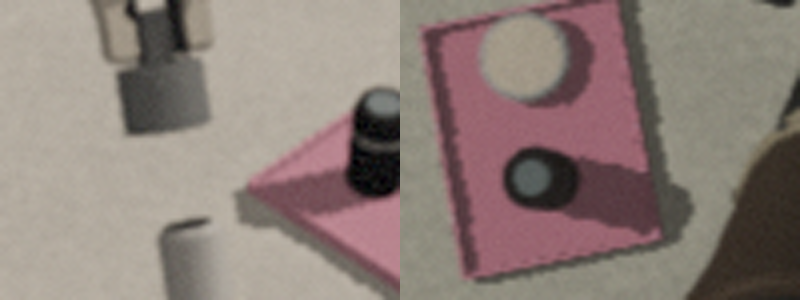

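```bash
cat >> h.py <<'E'
def hullmask(P,c,k=4,box=None):
    x,y,w,h=box; q=(proj(P,c)-[x,y]+.5)*k-.5; m=np.zeros((h*k,w*k),np.uint8)
    cv2.fillConvexPoly(m,cv2.convexHull(np.round(q*16).astype(np.int32)),255,shift=4); return cv2.resize(m,(w,h),interpolation=cv2.INTER_AREA)/255.
def circ(r,z,n=32):
    t=np.linspace(0,2*np.pi,n,False);return np.c_[r*np.cos(t),r*np.sin(t),0*t+z]
E
python3 - <<'E'
from h import *
from scipy.optimize import minimize
from plant import get_image
im={"scene":cv2.imread("pics/scene0.png"),"top":cv2.imread("pics/top0.png")}
B={"scene":(105,265,90,75),"top":(340,230,70,50)}
obs={}
for c,(x,y,w,h) in B.items():
    a=im[c][y:y+h,x:x+w].astype(int); m=((a[:,:,2]-a[:,:,0])>(30 if c=="scene" else 18)).astype(np.uint8)
    n,l,st,ct=cv2.connectedComponentsWithStats(m);k=1+st[1:,4].argmax()
    hu=cv2.convexHull(np.argwhere(l==k)[:,::-1].astype(np.int32)); o=np.zeros((h,w),np.uint8);cv2.fillConvexPoly(o,hu,1);obs[c]=o.astype(float);print(c,o.sum())
P=np.array([[sx*28,sy*73,z] for sx in(1,-1) for sy in(1,-1) for z in(0,26)],float)
def cost(p,cs):return sum(np.abs(hullmask(P@rz(p[2]).T+[p[0],p[1],0],c,4,B[c])-obs[c]).sum() for c in cs)
for cs in(["scene"],["top"],["scene","top"]):
    r=minimize(cost,[506,-280,.314],(cs,),method="Nelder-Mead",options=dict(initial_simplex=[[506,-280,.314],[512,-280,.3],[506,-274,.33],[502,-284,.28]]));print("case",cs,r.x.round(3),r.fun)
B={"scene":(322,178,34,42),"top":(158,246,36,34)}
for c,(x,y,w,h) in B.items():
    a=im[c][y:y+h,x:x+w].astype(int); m=((a[:,:,2])<(100 if c=="scene" else 50)).astype(np.uint8)
    n,l,st,ct=cv2.connectedComponentsWithStats(m);k=1+st[1:,4].argmax()
    hu=cv2.convexHull(np.argwhere(l==k)[:,::-1].astype(np.int32)); o=np.zeros((h,w),np.uint8);cv2.fillConvexPoly(o,hu,1);obs[c]=o.astype(float);print(c,o.sum(),st[k])
P2=np.r_[circ(21,4),circ(21,64),circ(18.5,72)]
def cost2(p,cs):return sum(np.abs(hullmask(P2+[p[0],p[1],0],c,4,B[c])-obs[c]).sum() for c in cs)
for cs in(["scene"],["top"],["scene","top"]):
    r=minimize(cost2,[463,268],(cs,),method="Nelder-Mead",options=dict(initial_simplex=[[463,268],[470,268],[463,275]]));print("eyepiece",cs,r.x.round(1),r.fun)
E
```

```text
scene 1964
top 1208
case ['scene'] [ 5.07155e+02 -2.81017e+02  3.12000e-01] 54.07843137254902
case ['top'] [ 5.05172e+02 -2.80216e+02  3.12000e-01] 103.36078431372549
case ['scene', 'top'] [ 5.06729e+02 -2.80611e+02  3.15000e-01] 166.8862745098039
scene 393 [  9  10  18  27 334]
top 233 [  8  11  19  15 157]
eyepiece ['scene'] [466.5 270.6] 40.196078431372555
eyepiece ['top'] [461.9 272.9] 25.20392156862745
eyepiece ['scene', 'top'] [463.3 272.8] 76.09411764705882
```

Emit:
apply_moves --moves '[[[-1,-0.349,-0.921,-0.716,-0.0003,0.0082,0.0072],[-1,-0.349,-0.921,-0.716,-0.0003,0.0082,0.0072],[-1,-0.349,-0.921,-0.716,-0.0003,0.0082,0.0072],[-1,-0.349,-0.921,-0.716,-0.0003,0.0082,0.0072],[-1,-0.349,-0.921,-0.716,-0.0003,0.0082,0.0072]]]'

```text
t: 7.12
tool_pos: [568.1, -117.4, 247.0]
orientation: [[-0.936, 0.018, 0.352], [0.002, 0.999, -0.046], [-0.352, -0.043, -0.935]]
ft_force: [2.0, -0.2, 0.1]
grip_width: 17.6
gripper_force: 25.0
```

Emit:
apply_moves --moves '[[[-1,-0.349,-0.921,-0.716,-0.0003,0.0082,0.0072],[-1,-0.349,-0.921,-0.716,-0.0003,0.0082,0.0072],[-1,-0.349,-0.921,-0.716,-0.0003,0.0082,0.0072],[-1,-0.349,-0.921,-0.716,-0.0003,0.0082,0.0072],[-1,-0.349,-0.921,-0.716,-0.0003,0.0082,0.0072]]]'

```text
t: 7.53
tool_pos: [524.8, -233.5, 157.1]
orientation: [[-0.971, -0.215, 0.106], [-0.217, 0.976, -0.005], [-0.103, -0.028, -0.994]]
ft_force: [1.1, -0.5, -0.7]
grip_width: 17.2
gripper_force: 25.0
```

Emit:
apply_moves --moves '[[[-1,-0.349,-0.921,-0.716,-0.0003,0.0082,0.0072],[-1,-0.349,-0.921,-0.716,-0.0003,0.0082,0.0072],[-1,0,0,0,0,0,0],[-1,0,0,0,0,0,0]]]'

```text
t: 7.87
tool_pos: [506.7, -279.3, 119.9]
orientation: [[-0.954, -0.3, 0.002], [-0.3, 0.954, -0.004], [-0.0, -0.004, -1.0]]
ft_force: [1.3, 0.3, 0.0]
grip_width: 17.1
gripper_force: 25.0
```

```bash
python3 - <<'E'
from h import *
from plant import get_image
from scipy.optimize import minimize
plan([506.6,-280.6,120],tgt(.314,0,1))
st=sensors.get_state();p=np.array(st["tool_pos"]);R=np.array(st["orientation"]);print(R.round(3).tolist())
s=get_image("scene")[:,:,::-1];cv2.imwrite("pics/s5.png",s)
u=np.round(proj(p-[0,0,35],"scene")[0]).astype(int);x,y=u-[25,22];w,h=50,44
cv2.imwrite("pics/m5.png",cv2.resize(s[y-20:y+h+31,x-20:x+w+30],None,fx=6,fy=6,interpolation=cv2.INTER_CUBIC))
ax=-R[:,2]
cap=np.r_[circ(21,0),circ(21,30)]-[0,0,49.5]
Rc=np.c_[R[:,0],-R[:,1],ax]
q=proj(cap@Rc.T+p,"scene");print("pred skirt bbox",q.min(0),q.max(0),"crop origin",x-20,y-20)
E
```

```text
t 7.87 pos [ 506.7 -279.3  119.9] n 1 per row [-0.003, -0.0506, 0.0057, 0.0006, 0.0003, 0.0015] tot [-0.003, -0.0506, 0.0057, 0.0006, 0.0003, 0.0015]
[[-0.954, -0.3, 0.002], [-0.3, 0.954, -0.004], [-0.0, -0.004, -1.0]]
pred skirt bbox [132.11912489 269.00222201] [155.10171889 293.67497487] crop origin 99 239
```

View pics/m5.png

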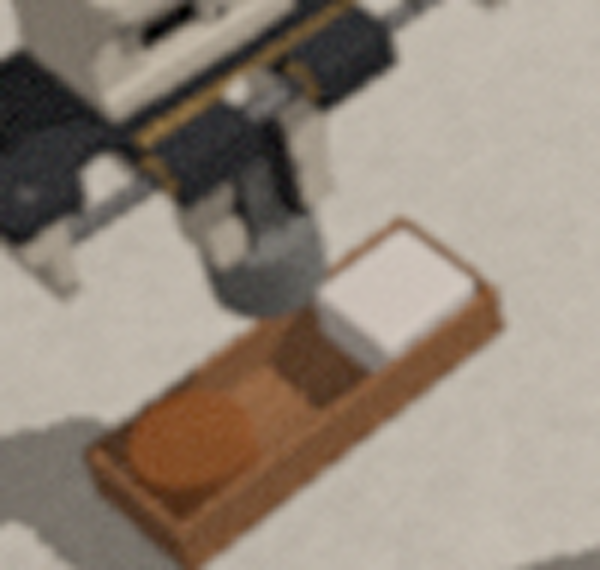

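```bash
python3 - <<'E'
from h import *
from scipy.optimize import minimize
s=cv2.imread("pics/s5.png").astype(int);x,y,w,h=125,262,36,38
a=s[y:y+h,x:x+w]; 
m=((a[:,:,2]-a[:,:,0]<6)&(a[:,:,2]<135)).astype(np.uint8)
for r in m: print("".join(".#"[v] for v in r))
st=sensors.get_state();p=np.array(st["tool_pos"])
g=proj([p+[0,0,k] for k in(6.5,-19.5,-49.5)],"scene");print(g.round(1), "crop px",((g-[99,239]+.5)*6).round())
E
```

```text
..##################................
#####################...............
##################.##...............
..###################...............
..####################..............
...###############..##..............
....############.#####..............
.....######.....#.#####.............
....######...###..#####.............
....####......##..#####.............
....###.......##..#####.............
.............##.##..###.............
..............#########.#...........
...............#.######.............
................##..................
................#.#.#...............
....................................
........................#...........
....................................
........................#.#.........
................#......#.#..........
...................##....##.........
.............####.###....##.........
..........#.##.#....###.............
..........##..#.#######..#..........
...........#..#####.#..#............
...........#.####.###.#.............
............###...###...............
.............#.######...............
....................................
....................................
....................................
....................................
....................................
....................................
....................................
....................................
....................................
[[140.5 268. ]
 [142.8 276.3]
 [145.3 285.5]] crop px [[252. 177.]
 [266. 227.]
 [281. 282.]]
```

```bash
python3 - <<'E'
from h import *
from scipy.optimize import minimize
s=cv2.imread("pics/s5.png").astype(int);b=cv2.imread("pics/scene0.png").astype(int);x,y,w,h=125,270,36,30
d=np.abs(s-b).sum(2)[y:y+h,x:x+w]
m=((d>60)).astype(np.uint8)
m=cv2.morphologyEx(m,cv2.MORPH_CLOSE,np.ones((3,3),np.uint8))
st=sensors.get_state();p=np.array(st["tool_pos"]);R=np.array(st["orientation"])
Rc=np.c_[R[:,0],-R[:,1],-R[:,2]]
S=np.r_[circ(21,0),circ(21,30)]
def model(v):
    # v: offsets in tool x, axial; tilt about tool y (pad normal), about x
    Rt=Rc@Ro.from_rotvec([v[3],v[2],0]).as_matrix()
    o=p+Rc@np.array([v[0],0,0]); pts=(S-[0,0,49.5+v[1]])@Rt.T+o
    return hullmask(pts,"scene",4,(x,y,w,h))
r0=8
def cost(v,f=None): 
    v=np.r_[v,0] if len(v)<4 else v
    return np.abs(model(v)-m)[r0:].sum()+.02*v[0]**2+.02*v[1]**2
for init in([0,0,0],[0,0,.15],[0,0,-.15]):
    r=minimize(cost,init,method="Nelder-Mead",options=dict(initial_simplex=np.array(init)+np.r_[np.zeros((1,3)),np.diag([3,3,.1])]));print(r.x.round(3),round(r.fun,1),round(cost(np.zeros(3)),1))
q=(model(np.zeros(4))>.5)
for i in range(h): print("".join(".mo#"[2*int(m[i,j])+int(q[i,j])] for j in range(w)))
E
```

```text
[ 3.465 -0.139 -0.109] 20.2 85.9
[ 5.588 -0.588 -0.06 ] 20.8 85.9
[ 2.677  0.086 -0.137] 20.3 85.9
oooooooooooooo############ooo.......
oooooooooooo###############.........
..ooooooooo################m........
...ooooooo#################m........
...oooooo##################mm.......
...oooooo##################mm.......
....oooo###################mm.......
....oooo###################mm.......
....oooo####################mm......
.....ooo####################mm......
.......o####################mm......
.......o####################mm......
.......oo####################mm.....
........o###################mmm.....
........o###################mmm.....
........oo#################mmmm.....
.........o################mmmmm.....
.........o################mmmm......
.........o################mmmm......
..........o###############mmm.......
...........##########mmmmmmm........
............########mmmmmmm.........
.............mmm##mmmmmmm...........
...............mmmmmmmm.............
....................................
....................................
....................................
....................................
....................................
....................................
```

```bash
python3 - <<'E'
from h import *
from scipy.optimize import minimize
s=cv2.imread("pics/s5.png").astype(int);b=cv2.imread("pics/scene0.png").astype(int);x,y,w,h=125,270,36,30
m=((np.abs(s-b).sum(2)[y:y+h,x:x+w]>60)).astype(np.uint8)
st=sensors.get_state();p=np.array(st["tool_pos"]);R=np.array(st["orientation"])
Rc=np.c_[R[:,0],-R[:,1],-R[:,2]]
S=np.r_[circ(21,0),circ(21,30)]
for ax in(44,45,46,48,49.5):
  for ty in(0,-.05,-.1,-.15):
    def model(v):
        Rt=Rc@Ro.from_rotvec([0,ty,0]).as_matrix()
        return hullmask((S-[0,0,ax])@Rt.T+p+Rc@np.array([v[0],v[1],0]),"scene",4,(x,y,w,h))
    cost=lambda v:np.abs(model(v)-m)[9:].sum()
    r=minimize(cost,[0,0],method="Nelder-Mead",options=dict(initial_simplex=[[0,0],[4,0],[0,4]]));
    print(ax,ty,"centre tool xy",r.x.round(1),"bottom world offset",(Rc@np.array([r.x[0]-ax*np.sin(ty),r.x[1],0])).round(1),round(r.fun,1))
E
```

```text
44 0 centre tool xy [3.9 2.1] bottom world offset [-3.1 -3.2  0. ] 26.3
44 -0.05 centre tool xy [2.2 2. ] bottom world offset [-3.6 -3.2 -0. ] 25.6
44 -0.1 centre tool xy [0.4 2.2] bottom world offset [-3.9 -3.5 -0. ] 25.4
44 -0.15 centre tool xy [-1.3  2.1] bottom world offset [-4.3 -3.6 -0. ] 25.4
45 0 centre tool xy [4.3 1.6] bottom world offset [-3.6 -2.8 -0. ] 25.9
45 -0.05 centre tool xy [2.9 1.6] bottom world offset [-4.4 -3.1 -0. ] 25.4
45 -0.1 centre tool xy [1.1 1.8] bottom world offset [-4.8 -3.4 -0. ] 25.3
45 -0.15 centre tool xy [-0.7  1.8] bottom world offset [-5.2 -3.5 -0. ] 25.2
46 0 centre tool xy [5.5 1.3] bottom world offset [-4.8 -2.9 -0. ] 25.9
46 -0.05 centre tool xy [3.7 1.2] bottom world offset [-5.3 -3.  -0. ] 25.4
46 -0.1 centre tool xy [1.8 1.4] bottom world offset [-5.7 -3.2 -0. ] 25.1
46 -0.15 centre tool xy [-0.3  1.2] bottom world offset [-5.9 -3.2 -0. ] 25.2
48 0 centre tool xy [6.8 0.3] bottom world offset [-6.4 -2.3 -0. ] 25.5
48 -0.05 centre tool xy [5.4 0.4] bottom world offset [-7.3 -2.7 -0. ] 25.3
48 -0.1 centre tool xy [3.1 0.5] bottom world offset [-7.4 -2.9 -0. ] 25.1
48 -0.15 centre tool xy [1.4 0.4] bottom world offset [-8. -3. -0.] 25.0
49.5 0 centre tool xy [ 7.9 -0.1] bottom world offset [-7.6 -2.3 -0. ] 25.4
49.5 -0.05 centre tool xy [5.9 0. ] bottom world offset [-8.  -2.5 -0. ] 25.0
49.5 -0.1 centre tool xy [3.9 0. ] bottom world offset [-8.4 -2.7 -0. ] 24.8
49.5 -0.15 centre tool xy [2.2 0.1] bottom world offset [-9.1 -2.9 -0. ] 24.6
```

Emit:
apply_moves --moves '[[[-1,0.09,0.015,-0.7,0.0006,0.0003,0.0015],[-1,0.09,0.015,-0.75,0,0,0],[-1,0,0,0,0,0,0],[-1,0,0,0,0,0,0]]]'

```text
t: 8.25
tool_pos: [511.9, -277.0, 86.1]
orientation: [[-0.95, -0.312, 0.003], [-0.312, 0.95, -0.001], [-0.003, -0.002, -1.0]]
ft_force: [-0.2, -0.4, 0.6]
grip_width: 17.3
gripper_force: 25.0
```

```bash
python3 - <<'E'
from h import *
from plant import get_image
st=sensors.get_state();p=np.array(st["tool_pos"]);print(p.round(1))
s=get_image("scene")[:,:,::-1];t=get_image("top")[:,:,::-1];cv2.imwrite("pics/s6.png",s)
a=cv2.resize(s[265:340,105:195],None,fx=6,fy=6,interpolation=cv2.INTER_CUBIC)
b=cv2.resize(t[225:281,340:410],None,fx=3.5,fy=3.5,interpolation=cv2.INTER_CUBIC)
o=np.zeros((450,800,3),np.uint8);o[:450,:540]=a;o[:b.shape[0],545:545+b.shape[1]]=b
cv2.imwrite("pics/m6.png",o)
g=proj([[507.1,-281,z] for z in(26,34)]+[p-[0,0,45],p-[0,0,49.5]],"scene");print(((g-[105,265]+.5)*6).round())
E
```

```text
[ 511.9 -277.    86.1]
[[261. 208.]
 [257. 195.]
 [269. 187.]
 [271. 195.]]
```

View pics/m6.png

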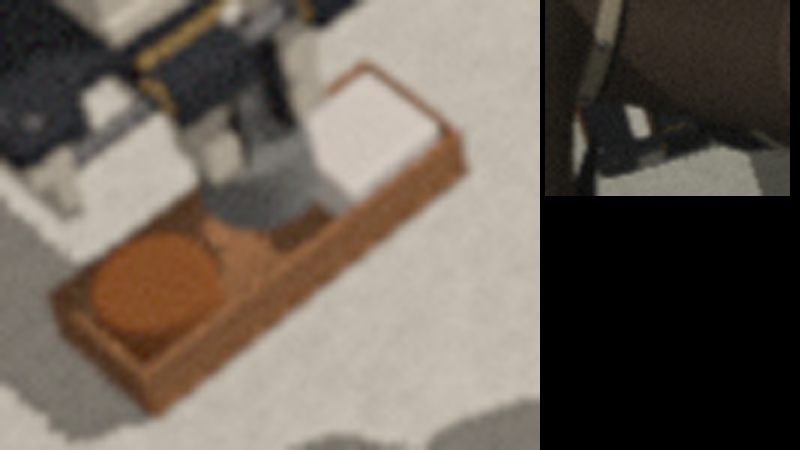

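Emit:
apply_moves --moves '[[[-1,-0.08,-0.09,-0.1,0,0,0],[-1,0,0,-0.25,0,0,0],[-1,0,0,-0.25,0,0,0],[-1,0,0,-0.2,0,0,0],[-1,0,0,-0.2,0,0,0]]]' --force 15

```text
t: 8.77
tool_pos: [509.6, -279.9, 59.9]
orientation: [[-0.95, -0.311, 0.003], [-0.311, 0.95, -0.0], [-0.002, -0.001, -1.0]]
ft_force: [0.0, -0.6, 0.5]
grip_width: 17.4
gripper_force: 15.0
```

Emit:
apply_moves --moves '[[[-1,0,0,-0.12,0,0,0],[-1,0,0,-0.12,0,0,0],[-1,0,0,0,0,0,0]]]'

```text
t: 9.02
tool_pos: [509.5, -279.8, 53.7]
orientation: [[-0.95, -0.311, 0.002], [-0.311, 0.95, -0.0], [-0.002, -0.001, -1.0]]
ft_force: [0.7, -0.1, -0.9]
grip_width: 17.4
gripper_force: 15.0
```

Emit:
apply_moves --moves '[[[-1,0,0,-0.08,0,0,0],[-1,0,0,0,0,0,0]]]'

```text
t: 9.18
tool_pos: [509.9, -279.9, 52.3]
orientation: [[-0.95, -0.311, 0.003], [-0.311, 0.95, -0.0], [-0.003, -0.001, -1.0]]
ft_force: [0.2, 0.4, -1.4]
grip_width: 17.2
gripper_force: 15.0
```

Emit:
apply_moves --moves '[[[-1,0,0,-0.08,0,0,0],[-1,0,0,0,0,0,0]]]'

```text
t: 9.35
tool_pos: [510.3, -279.9, 51.4]
orientation: [[-0.95, -0.312, 0.004], [-0.312, 0.95, -0.001], [-0.003, -0.002, -1.0]]
ft_force: [-0.7, 1.8, 6.5]
grip_width: 18.0
gripper_force: 15.0
```

Emit:
apply_moves --moves '[[[-1,0,0,-0.06,0,0,0],[-1,0,0,0,0,0,0]]]'

```text
t: 9.52
tool_pos: [510.5, -279.9, 51.0]
orientation: [[-0.95, -0.312, 0.005], [-0.312, 0.95, -0.001], [-0.004, -0.002, -1.0]]
ft_force: [-4.5, 4.5, 16.0]
grip_width: 17.8
gripper_force: 15.0
```

Emit:
apply_moves --moves '[[[-0.1,0,0,0.05,0,0,0],[-0.1,0,0,0,0,0,0],[-0.1,0,0,0,0,0,0],[-0.1,0,0,0,0,0,0],[-0.1,0,0,0,0,0,0]]]'

```text
t: 9.93
tool_pos: [509.8, -279.9, 50.0]
orientation: [[-0.95, -0.311, 0.003], [-0.311, 0.95, -0.0], [-0.003, -0.001, -1.0]]
ft_force: [-0.2, 0.1, -0.3]
grip_width: 38.9
gripper_force: 0.0
```

Emit:
apply_moves --moves '[[[-0.1,0,0,0.4,0,0,0],[-0.1,0,0,0.8,0,0,0],[-0.1,0,0,1,0,0,0],[-0.1,0,0,1,0,0,0],[-0.1,-0.6,1,1,0,0,0]]]'

```text
t: 10.35
tool_pos: [496.9, -257.0, 156.8]
orientation: [[-0.951, -0.31, 0.004], [-0.31, 0.951, -0.002], [-0.003, -0.003, -1.0]]
ft_force: [2.0, 0.6, 0.4]
grip_width: 39.2
gripper_force: 0.0
```

Emit:
apply_moves --moves '[[[0.7,-0.3,1,1,0,0,0],[0.7,-0.3,1,0.5,0,0,0],[0.7,-0.3,1,0,0,0,0],[0.7,-0.3,1,0,0,0,0],[0.7,0,1,0,0,0,0]]]'

```text
t: 10.77
tool_pos: [463.6, -129.0, 194.0]
orientation: [[-0.95, -0.311, 0.004], [-0.311, 0.951, -0.0], [-0.004, -0.001, -1.0]]
ft_force: [0.1, -0.7, -0.3]
grip_width: 67.1
gripper_force: 0.0
```

```bash
python3 - <<'E'
from h import *
from plant import get_image,finder
s=get_image("scene")[:,:,::-1];t=get_image("top")[:,:,::-1];cv2.imwrite("pics/s7.png",s);cv2.imwrite("pics/t7.png",t)
a=cv2.resize(s[245:335,105:195],(400,400),interpolation=cv2.INTER_CUBIC)
b=cv2.resize(s[160:260,265:365],(400,400),interpolation=cv2.INTER_CUBIC)
cv2.imwrite("pics/m7.png",np.hstack([a,b]))
for c in("scene","top"):
    r=finder.place_of("cap",c);print([(np.round(q["pixel"],1),round(q["confidence"],2),atz(q["pixel"],c,4).round(1)) for q in r[:2]])
plan([463.5,272,150],tgt(0,0,1))
E
```

```text
[(array([148.7, 303. ]), 0.6, array([ 499.8, -280.5,    4. ])), (array([131.4, 319.3]), 0.49, array([ 522.1, -327.6,    4. ]))]
[]
t 10.97 pos [ 465.1 -129.4  193.6] n 17 per row [-0.0037, 0.9445, -0.1026, 0.0, 0.0, -0.003] tot [-0.0632, 16.0573, -1.7442, 0.0002, 0.0007, -0.0507]
```

View pics/m7.png

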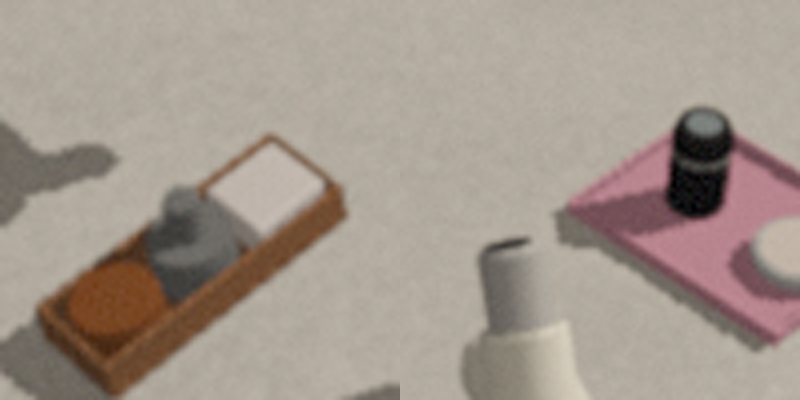

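```bash
python3 - <<'E'
from h import *
from scipy.optimize import minimize
s=cv2.imread("pics/scene0.png").astype(int);x,y,w,h=272,196,42,42
a=s[y:y+h,x:x+w]; v=cv2.GaussianBlur(a.max(2).astype(np.float32),(3,3),0)
m=(v<130).astype(np.uint8); n,l,st,ct=cv2.connectedComponentsWithStats(m);k=1+st[1:,4].argmax();m=(l==k).astype(float)
for i in range(0,h): print("".join(".#"[int(q)] for q in m[i]))
K=np.r_[circ(9,46),circ(9,72)];S=np.r_[circ(21,16),circ(21,46)]
def model(p):
    ax=axis(p[2]);yv=np.array([-np.sin(p[2]),np.cos(p[2]),0]);R=np.c_[np.cross(yv,ax),yv,ax];o=np.array([p[0],p[1],224])
    return np.maximum(hullmask(K@R.T+o,"scene",4,(x,y,w,h)),hullmask(S@R.T+o,"scene",4,(x,y,w,h)))
rows=slice(0,36)
cost=lambda p:np.abs(model(p)-m)[rows].sum()
i0=np.array([685.6,-21.7,-.25])
r=minimize(cost,i0,method="Nelder-Mead",options=dict(initial_simplex=i0+np.r_[np.zeros((1,3)),np.diag([5,5,.1])]));print(r.x.round(3),r.fun,cost(i0))
for yw in(-.3,-.25,-.2):
    r=minimize(lambda q:cost([*q,yw]),i0[:2],method="Nelder-Mead",options=dict(initial_simplex=i0[:2]+np.array([[0,0],[5,0],[0,5]])));print(yw,r.x.round(2),r.fun)
E
```

```text
..........................................
..........................................
..........................................
..........................................
..........................................
..........................................
..........................................
..........................................
.................###......................
.............########.....................
.............########.....................
.............########.....................
.............#########....................
.............#########....................
..............########....................
..............########....................
..............########....................
..............########....................
..............#########...................
..............#########...................
..............##############..............
..............###############.............
...........###################............
..........####################............
.........#####################............
.........################
[... 198 characters left out ...]
..#####################...........
..........#####################...........
..........#####################...........
..........#####################...........
...........#####################..........
...........####################...........
...........###################............
...........##################.............
...........#################..............
............##############................
..............##########..................
..............##########..................
[ 6.83398e+02 -2.27710e+01 -2.33000e-01] 46.266666666666666 65.2078431372549
-0.3 [683.18 -23.98] 48.5921568627451
-0.25 [683.38 -23.03] 46.89019607843137
-0.2 [683.85 -21.97] 47.6313725490196
```

Emit:
apply_moves --moves '[[[0.7,0,0.95,-0.1,0,0,-0.003],[0.7,0,0.95,-0.1,0,0,-0.003],[0.7,0,0.95,-0.1,0,0,-0.003],[0.7,0,0.95,-0.1,0,0,-0.003],[0.7,0,0.95,-0.1,0,0,-0.003]]]'

```text
t: 11.38
tool_pos: [465.0, -11.0, 180.4]
orientation: [[-0.976, -0.218, 0.003], [-0.218, 0.976, -0.001], [-0.003, -0.002, -1.0]]
ft_force: [1.4, -0.6, 0.0]
grip_width: 74.4
gripper_force: 0.0
```

Emit:
apply_moves --moves '[[[0.7,0,0.95,-0.1,0,0,-0.003],[0.7,0,0.95,-0.1,0,0,-0.003],[0.7,0,0.95,-0.1,0,0,-0.003],[0.7,0,0.95,-0.1,0,0,-0.003],[0.7,0,0.95,-0.1,0,0,-0.003]]]'

```text
t: 11.8
tool_pos: [465.2, 107.9, 167.8]
orientation: [[-0.992, -0.126, 0.003], [-0.126, 0.992, -0.001], [-0.003, -0.002, -1.0]]
ft_force: [0.3, -0.5, -0.5]
grip_width: 74.5
gripper_force: 0.0
```

Emit:
apply_moves --moves '[[[0.7,0,0.95,-0.1,0,0,-0.003],[0.7,0,0.95,-0.1,0,0,-0.003],[0.7,0,0.95,-0.1,0,0,-0.003],[0.7,0,0.95,-0.1,0,0,-0.003],[0.7,0,0.9,-0.1,0,0,-0.003]]]'

```text
t: 12.22
tool_pos: [465.5, 225.6, 155.2]
orientation: [[-0.999, -0.032, 0.003], [-0.032, 0.999, -0.002], [-0.003, -0.002, -1.0]]
ft_force: [0.7, 0.4, -0.4]
grip_width: 74.3
gripper_force: 0.0
```

```bash
python3 - <<'E'
from h import *
print(np.round(sensors.get_state()["joints"],2))
plan([464,272,105],tgt(np.pi/2,0),13);plan([464,272,105],tgt(-np.pi/2,0),13)
E
```

```text
[ 0.83  0.17 -0.45  0.   -0.94 -2.37]
t 12.22 pos [465.5 225.6 155.2] n 13 per row [-0.0045, 0.1427, -0.1544, -0.0, 0.0, 0.0188] tot [-0.059, 1.855, -2.0072, -0.0001, 0.0006, 0.2449]
t 12.22 pos [465.5 225.6 155.2] n 13 per row [-0.0045, 0.1427, -0.1544, 0.0, 0.0, -0.0196] tot [-0.059, 1.855, -2.0072, 0.0006, 0.0001, -0.2551]
```

Emit:
apply_moves --moves '[[[0.9,0,0.143,-0.15,0,0,0.0188],[0.9,0,0.143,-0.15,0,0,0.0188],[0.9,0,0.143,-0.15,0,0,0.0188],[0.9,0,0.143,-0.15,0,0,0.0188],[0.9,0,0.143,-0.15,0,0,0.0188]]]'

```text
t: 12.63
tool_pos: [465.6, 242.5, 136.2]
orientation: [[-0.808, -0.589, 0.003], [-0.589, 0.808, -0.0], [-0.002, -0.002, -1.0]]
ft_force: [-0.6, 0.8, 0.1]
grip_width: 83.2
gripper_force: 0.0
```

Emit:
apply_moves --moves '[[[0.9,0,0.143,-0.15,0,0,0.0188],[0.9,0,0.143,-0.15,0,0,0.0188],[0.9,0,0.143,-0.15,0,0,0.0188],[0.9,0,0.143,-0.15,0,0,0.0188],[0.9,0,0.143,-0.15,0,0,0.0188]]]'

```text
t: 13.05
tool_pos: [465.7, 260.2, 117.5]
orientation: [[-0.344, -0.939, 0.002], [-0.939, 0.344, 0.002], [-0.002, -0.001, -1.0]]
ft_force: [-1.4, -0.2, -0.3]
grip_width: 83.2
gripper_force: 0.0
```

Emit:
apply_moves --moves '[[[0.9,0,0.143,-0.15,0,0,0.0188],[0.9,0,0.143,-0.15,0,0,0.0188],[0.9,0,0.143,-0.2,0,0,0.0188],[0.9,0,0,0,0,0,0],[0.9,0,0,0,0,0,0]]]'

```text
t: 13.47
tool_pos: [465.4, 270.9, 105.0]
orientation: [[-0.006, -1.0, 0.001], [-1.0, 0.006, 0.002], [-0.002, -0.001, -1.0]]
ft_force: [0.2, -0.3, -0.1]
grip_width: 83.3
gripper_force: 0.0
```

```bash
python3 - <<'E'
from h import *
plan([464,272,42],tgt(np.pi/2,0))
E
```

```text
t 13.47 pos [465.4 270.9 105. ] n 3 per row [-0.0181, 0.0148, -0.8399, -0.0001, 0.0, 0.0003] tot [-0.0543, 0.0444, -2.5196, -0.0003, 0.0001, 0.0009]
```

Emit:
apply_moves --moves '[[[0.9,-0.02,0.015,-0.85,0,0,0.0003],[0.9,-0.02,0.015,-0.85,0,0,0.0003],[0.9,-0.01,0.015,-0.8,0,0,0.0003],[0.9,0,0,-0.2,0,0,0],[0.9,0,0,0,0,0,0]]]' --force 4

```text
t: 13.88
tool_pos: [463.3, 271.6, 36.7]
orientation: [[0.001, -1.0, -0.0], [-1.0, -0.001, 0.0], [-0.0, 0.0, -1.0]]
ft_force: [0.2, 0.3, 0.1]
grip_width: 83.3
gripper_force: 0.0
```

Emit:
apply_moves --moves '[[[0.1,0,0,0,0,0,0],[0.1,0,0,0,0,0,0],[0.1,0,0,0,0,0,0],[0.1,0,0,0,0,0,0],[0.1,0,0,0,0,0,0]]]'

```text
t: 14.3
tool_pos: [463.9, 273.0, 38.6]
orientation: [[0.004, -1.0, 0.002], [-1.0, -0.004, 0.004], [-0.004, -0.002, -1.0]]
ft_force: [-0.2, 0.1, 0.1]
grip_width: 55.6
gripper_force: 0.0
```

Emit:
apply_moves --moves '[[[0,0,0,0,0,0,0],[-0.05,0,0,0,0,0,0],[-0.1,0,0,0,0,0,0],[-0.1,0,0,0,0,0,0],[-0.1,0,0,0,0,0,0]]]'

```text
t: 14.72
tool_pos: [463.7, 272.8, 38.0]
orientation: [[0.004, -1.0, 0.002], [-1.0, -0.004, 0.003], [-0.003, -0.002, -1.0]]
ft_force: [-0.1, -0.4, 3.2]
grip_width: 42.3
gripper_force: 4.0
```

Emit:
apply_moves --moves '[[[0.8,0,0,0,0,0,0],[0.8,0,0,0,0,0,0],[0.8,0,0,0,0,0,0],[0.8,0,0,0,0,0,-0.0192],[0.8,0,0,0,0,0,-0.0192]]]'

```text
t: 15.13
tool_pos: [463.6, 272.6, 37.6]
orientation: [[-0.24, -0.971, 0.002], [-0.971, 0.24, 0.002], [-0.003, -0.001, -1.0]]
ft_force: [0.8, 0.0, 0.1]
grip_width: 69.9
gripper_force: 0.0
```

Emit:
apply_moves --moves '[[[0.8,0,0,0,0,0,-0.0192],[0.8,0,0,0,0,0,-0.0192],[0.8,0,0,0,0,0,-0.0192],[0.8,0,0,0,0,0,-0.0192],[0.8,0,0,0,0,0,-0.0192]]]'

```text
t: 15.55
tool_pos: [463.6, 272.6, 37.6]
orientation: [[-0.749, -0.663, 0.003], [-0.663, 0.749, 0.001], [-0.003, -0.001, -1.0]]
ft_force: [0.2, 0.6, 0.4]
grip_width: 79.0
gripper_force: 0.0
```

Emit:
apply_moves --moves '[[[0.8,0,0,0,0,0,-0.0192],[0.8,0,0,0,0,0,-0.0192],[0.8,0,0,0,0,0,-0.0192],[0.8,0,0,0,0,0,-0.0192],[0.8,0,0,0,0,0,-0.0192]]]'

```text
t: 15.97
tool_pos: [463.6, 272.6, 37.6]
orientation: [[-0.993, -0.121, 0.003], [-0.121, 0.993, -0.001], [-0.003, -0.002, -1.0]]
ft_force: [-0.2, -0.2, -0.7]
grip_width: 79.2
gripper_force: 0.0
```

```bash
python3 - <<'E'
from h import *
plan([463.7,272.8,38],tgt(0,0))
E
```

```text
t 15.97 pos [463.6 272.6  37.6] n 1 per row [0.0047, 0.0084, 0.0146, 0.0002, 0.0004, -0.0193] tot [0.0047, 0.0084, 0.0146, 0.0002, 0.0004, -0.0193]
```

Emit:
apply_moves --moves '[[[0.1,0,0,0,0,0,-0.0193],[0.1,0,0,0,0,0,0],[0.1,0,0,0,0,0,0],[0.1,0,0,0,0,0,0],[0.1,0,0,0,0,0,0]]]'

```text
t: 16.38
tool_pos: [463.6, 272.6, 37.8]
orientation: [[-1.0, -0.009, 0.003], [-0.009, 1.0, -0.002], [-0.003, -0.002, -1.0]]
ft_force: [0.9, 0.7, 0.4]
grip_width: 51.8
gripper_force: 0.0
```

Emit:
apply_moves --moves '[[[0,0,0,0,0,0,0],[-0.1,0,0,0,0,0,0],[-0.15,0,0,0,0,0,0],[-0.15,0,0,0,0,0,0],[-0.15,0,0,0,0,0,0]]]'

```text
t: 16.8
tool_pos: [463.7, 272.7, 37.8]
orientation: [[-1.0, -0.006, 0.003], [-0.006, 1.0, -0.001], [-0.003, -0.001, -1.0]]
ft_force: [-0.4, 1.1, -0.6]
grip_width: 42.2
gripper_force: 4.0
```

Emit:
apply_moves --moves '[[[-1,0,0,0,0,0,0],[-1,0,0,0,0,0,0],[-1,0,0,0,0,0,0]]]' --force 30

```text
t: 17.05
tool_pos: [463.7, 272.7, 37.8]
orientation: [[-1.0, -0.006, 0.003], [-0.006, 1.0, -0.001], [-0.003, -0.001, -1.0]]
ft_force: [-0.4, 1.2, -0.8]
grip_width: 41.9
gripper_force: 30.0
```

```bash
python3 - <<'E'
from h import *
O=np.array([683.8,-21.3,224]);yw=-.245;a=axis(yw)
print(a)
for s in(100,):
  P=O+a*(s+33.6);print("pre",P); plan(P+[0,0,0],tgt(yw))
E
```

```text
[-0.55644791  0.13912459  0.81915204]
pre [609.45855927  -2.71295446 333.43871312]
t 17.05 pos [463.7 272.7  37.8] n 12 per row [0.4858, -0.918, 0.9855, -0.0009, -0.008, -0.0032] tot [5.8301, -11.0164, 11.8259, -0.0113, -0.0963, -0.0387]
```

Emit:
apply_moves --moves '[[[-1,0,0,0.9,0,0,0],[-1,0,0,0.9,0,0,0],[-1,0.486,-0.918,0.836,-0.0009,-0.008,-0.0032],[-1,0.486,-0.918,0.836,-0.0009,-0.008,-0.0032],[-1,0.486,-0.918,0.836,-0.0009,-0.008,-0.0032]]]'

```text
t: 17.47
tool_pos: [500.4, 203.1, 146.3]
orientation: [[-0.986, 0.056, 0.154], [0.053, 0.998, -0.024], [-0.155, -0.015, -0.988]]
ft_force: [1.0, -0.2, -1.4]
grip_width: 41.9
gripper_force: 30.0
```

Emit:
apply_moves --moves '[[[-1,0.486,-0.918,0.836,-0.0009,-0.008,-0.0032],[-1,0.486,-0.918,0.836,-0.0009,-0.008,-0.0032],[-1,0.486,-0.918,0.836,-0.0009,-0.008,-0.0032],[-1,0.486,-0.918,0.836,-0.0009,-0.008,-0.0032],[-1,0.486,-0.918,0.836,-0.0009,-0.008,-0.0032]]]'

```text
t: 17.88
tool_pos: [560.8, 87.7, 251.0]
orientation: [[-0.907, 0.161, 0.39], [0.141, 0.987, -0.078], [-0.398, -0.016, -0.917]]
ft_force: [0.7, -0.2, -0.5]
grip_width: 41.8
gripper_force: 30.0
```

Emit:
apply_moves --moves '[[[-1,0.486,-0.918,0.836,-0.0009,-0.008,-0.0032],[-1,0.486,-0.918,0.836,-0.0009,-0.008,-0.0032],[-1,0.486,-0.918,0.836,-0.0009,-0.008,-0.0032],[-1,0.486,-0.918,0.836,-0.0009,-0.008,-0.0032],[-1,0,0,0,0,0,0]]]'

```text
t: 18.3
tool_pos: [609.9, -5.4, 336.5]
orientation: [[-0.793, 0.243, 0.559], [0.201, 0.97, -0.137], [-0.576, 0.004, -0.818]]
ft_force: [-0.2, -0.7, -1.8]
grip_width: 41.7
gripper_force: 30.0
```

```bash
python3 - <<'E'
from h import *
from plant import get_image
from scipy.optimize import minimize
O=np.array([683.8,-21.3,224]);yw=-.245;a=axis(yw)
plan(O+a*(100+33.8),tgt(yw))
st=sensors.get_state();p=np.array(st["tool_pos"]);R=np.array(st["orientation"])
s=get_image("scene")[:,:,::-1];cv2.imwrite("pics/s8.png",s)
b=cv2.imread("pics/s7.png").astype(int)
Rc=np.c_[R[:,0],-R[:,1],-R[:,2]]
S=np.r_[circ(21,0),circ(21,60),circ(18.5,68)]-[0,0,33.8]
q=proj(S@Rc.T+p,"scene");x,y=np.floor(q.min(0)-6).astype(int);w,h=(np.ceil(q.max(0)+6)-[x,y]).astype(int)
ss=s.astype(int)
m=(ss[y:y+h,x:x+w].max(2)<75).astype(np.uint8)
q=hullmask(S@Rc.T+p,"scene",4,(x,y,w,h))>.5
for i in range(h): print("".join(".mo#"[2*int(m[i,j])+int(q[i,j])] for j in range(w)))
cv2.imwrite("pics/m8.png",cv2.resize(s[165:245,245:345],(800,640)[:2],interpolation=cv2.INTER_CUBIC)[:600])
g=proj([p-R[:,2]*-33.8,O+a*40,O],"scene");print(g.round(1),((g-[245,165]+.5)*8).round())
E
```

```text
t 18.3 pos [609.9  -5.4 336.5] n 1 per row [-0.0205, 0.1099, -0.1172, -0.0005, 0.0006, 0.0001] tot [-0.0205, 0.1099, -0.1172, -0.0005, 0.0006, 0.0001]
.........................................
.........................................
.........................................
.........................................
.........................................
.........................................
.........................................
..........................mm.............
....................mmmmmmmmm............
..............mmmmmmmm#######ooo.........
.........mmmmmmmm#############oo.........
........mmmm##################oo.........
........m#####################oo.........
........######################ooo........
.......########################oo........
.......########################oo........
.......m#######################oo........
........#####################m#oo........
........#################mmmmmmooo.......
........#############mmmmmmmmmmooo.......
........#########mmmmmmmmmmmmmm#oo.......
........###mmmmmmmmmmmmmmmmm####oo.......
........o##mmmmm#mmm#####
[... 704 characters left out ...]
##################mm......
............m####################mm......
............m#####################m......
............m#####################m......
............m#####################m......
............m##################mmm.......
............m##############mmmm..........
.............m#######mmmmm...............
.............mmmmmmm.....................
.........................................
.........................................
.........................................
.........................................
.........................................
.........................................
[[285.6 189.1]
 [291.7 221.1]
 [295.  241.6]] [[329. 197.]
 [377. 452.]
 [404. 617.]]
```

View pics/m8.png

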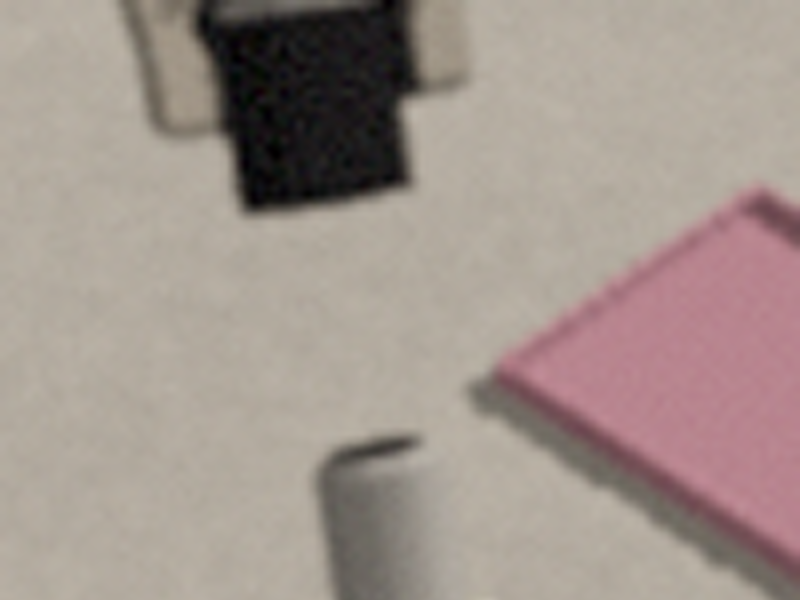

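Emit:
apply_moves --moves '[[[-1,-0.02,0.11,-0.117,-0.0005,0.0006,0],[-1,0.408,-0.102,-0.6,0,0,0],[-1,0.408,-0.102,-0.6,0,0,0],[-1,0.408,-0.102,-0.6,0,0,0],[-1,0,0,0,0,0,0]]]'

```text
t: 18.77
tool_pos: [639.4, -7.4, 281.6]
orientation: [[-0.802, 0.24, 0.548], [0.195, 0.971, -0.139], [-0.565, -0.005, -0.825]]
ft_force: [-0.2, -0.1, -0.7]
grip_width: 41.4
gripper_force: 30.0
```

```bash
cat >> h.py <<'E'
O=np.array([683.8,-21.3,224]);yw=-.245;A=axis(yw)
def rep():
    st=sensors.get_state();p=np.array(st["tool_pos"]);R=np.array(st["orientation"]);T=tgt(yw);e=p-O-A*33.8
    f=np.array(st["ft_force"])
    print("t",round(st["t"],2),"s",round(e@A,1),"latx,y",np.round([e@T[:,0],e@T[:,1]],1),"f x,y,z",np.round(T.T@f,1),"ang",round(np.degrees(np.arccos(-R[:,2]@A)),1),"grip",round(st["grip_width"],1),st["gripper_force"],"tau",np.round(T.T@np.array(st["ft_torque"]),2))
E
python3 - <<'E'
from h import *
rep(); plan(O+A*(44+33.8),tgt(yw))
E
```

```text
t 18.77 s 40.1 latx,y [5.  2.8] f x,y,z [ 0.5 -0.1  0.4] ang 0.6 grip 41.4 30.00078500714153 tau [ 0.07  2.08 -0.03]
t 18.77 pos [639.4  -7.4 281.6] n 1 per row [0.0435, -0.1243, 0.2432, 0.0004, -0.0018, -0.0005] tot [0.0435, -0.1243, 0.2432, 0.0004, -0.0018, -0.0005]
```

Emit:
apply_moves --moves '[[[-1,0,0,0,0,0,0],[-1,0,0,0,0,0,0]]]'

```text
t: 18.93
tool_pos: [639.3, -7.2, 285.3]
orientation: [[-0.799, 0.24, 0.551], [0.196, 0.971, -0.138], [-0.568, -0.002, -0.823]]
ft_force: [0.1, -0.6, -0.4]
grip_width: 41.9
gripper_force: 30.0
```

```bash
python3 - <<'E'
from h import *
rep(); plan(O+A*(44+33.8),tgt(yw))
E
```

```text
t 18.93 s 43.2 latx,y [3.  2.9] f x,y,z [ 0.1 -0.5  0.5] ang 0.4 grip 41.9 30.000617103651166 tau [ 0.02  2.09 -0.09]
t 18.93 pos [639.3  -7.2 285.3] n 1 per row [0.0501, -0.1309, 0.0976, 0.0001, -0.0011, -0.0004] tot [0.0501, -0.1309, 0.0976, 0.0001, -0.0011, -0.0004]
```

Emit:
apply_moves --moves '[[[-1,0.05,-0.13,0.1,0,-0.001,0],[-1,0,0,0,0,0,0],[-1,0,0,0,0,0,0]]]'

```text
t: 19.18
tool_pos: [640.7, -10.6, 289.1]
orientation: [[-0.794, 0.24, 0.558], [0.197, 0.971, -0.137], [-0.575, 0.001, -0.818]]
ft_force: [-0.2, 1.2, -1.3]
grip_width: 41.6
gripper_force: 30.0
```

```bash
python3 - <<'E'
from h import *
rep(); plan(O+A*(44+33.8),tgt(yw))
E
```

```text
t 19.18 s 45.0 latx,y [-1.  -0.1] f x,y,z [1.1 1.1 0.8] ang 0.2 grip 41.6 30.00067250803113 tau [ 0.07  2.15 -0.08]
t 19.18 pos [640.7 -10.6 289.1] n 1 per row [-0.0088, 0.0047, -0.0541, -0.0, 0.0003, -0.0005] tot [-0.0088, 0.0047, -0.0541, -0.0, 0.0003, -0.0005]
```

Emit:
apply_moves --moves '[[[-1,0.06,-0.015,-0.155,0,0,0],[-1,0.09,-0.022,-0.131,0,0,0],[-1,0,0,0,0,0,0]]]'

```text
t: 19.43
tool_pos: [644.5, -11.8, 280.1]
orientation: [[-0.795, 0.24, 0.557], [0.196, 0.971, -0.138], [-0.573, -0.0, -0.819]]
ft_force: [0.1, 2.0, -1.5]
grip_width: 41.5
gripper_force: 30.0
```

```bash
python3 - <<'E'
from h import *
rep()
E
```

```text
t 19.43 s 35.4 latx,y [ 1.  -0.3] f x,y,z [1.1 2.  1. ] ang 0.1 grip 41.5 30.000037788413465 tau [-0.77  2.38  0.05]
```

Emit:
apply_moves --moves '[[[-1,0.09,-0.022,-0.131,0,0,0],[-1,0.09,-0.022,-0.131,0,0,0],[-1,0,0,0,0,0,0]]]'

```text
t: 19.68
tool_pos: [649.1, -12.9, 273.3]
orientation: [[-0.796, 0.24, 0.556], [0.196, 0.971, -0.138], [-0.573, -0.001, -0.819]]
ft_force: [1.0, 3.2, -4.2]
grip_width: 41.5
gripper_force: 30.0
```

```bash
python3 - <<'E'
from h import *
rep()
E
```

```text
t 19.68 s 27.1 latx,y [ 1.  -0.3] f x,y,z [2.2 3.4 3.6] ang 0.1 grip 41.5 29.999473532661796 tau [-1.28  2.86  0.01]
```

Emit:
apply_moves --moves '[[[-1,0.098,-0.002,-0.14,0,0,0],[-1,0.09,-0.022,-0.131,0,0,0],[-1,0.09,-0.022,-0.131,0,0,0],[-1,0,0,0,0,0,0]]]'

```text
t: 20.02
tool_pos: [656.1, -14.3, 263.7]
orientation: [[-0.796, 0.239, 0.556], [0.196, 0.971, -0.138], [-0.572, -0.001, -0.82]]
ft_force: [-0.2, 3.4, -3.7]
grip_width: 41.5
gripper_force: 30.0
```

```bash
python3 - <<'E'
from h import *
rep()
E
```

```text
t 20.02 s 15.1 latx,y [0.7 0. ] f x,y,z [3.  3.3 2.5] ang 0.1 grip 41.5 29.999475069344044 tau [-1.2   3.37 -0.04]
```

Emit:
apply_moves --moves '[[[-1,0.1,-0.005,-0.125,0,0,0],[-1,0.09,-0.022,-0.131,0,0,0],[-1,0.07,-0.018,-0.1,0,0,0],[-1,0,0,0,0,0,0]]]'

```text
t: 20.35
tool_pos: [661.9, -15.4, 256.5]
orientation: [[-0.801, 0.237, 0.551], [0.195, 0.972, -0.134], [-0.567, 0.0, -0.824]]
ft_force: [-6.8, 8.2, -4.9]
grip_width: 41.7
gripper_force: 30.0
```

```bash
python3 - <<'E'
from h import *
rep()
E
```

```text
t 20.35 s 5.8 latx,y [-0.   0.4] f x,y,z [ 9.9  6.3 -0.9] ang 0.5 grip 41.7 30.000202576629817 tau [-2.35  5.93  0.06]
```

Emit:
apply_moves --moves '[[[-1,-0.02,0.026,-0.018,0,0,0],[-1,0.045,-0.011,-0.066,0,0,0],[-1,0.045,-0.011,-0.066,0,0,0],[-1,0,0,0,0,0,0]]]'

```text
t: 20.68
tool_pos: [663.6, -15.8, 254.1]
orientation: [[-0.802, 0.236, 0.549], [0.195, 0.972, -0.133], [-0.565, 0.0, -0.825]]
ft_force: [-9.7, 8.5, -4.6]
grip_width: 41.7
gripper_force: 30.0
```

```bash
python3 - <<'E'
from h import *
rep()
E
```

```text
t 20.68 s 2.9 latx,y [-0.1  0.5] f x,y,z [12.   5.9 -2.8] ang 0.7 grip 41.7 30.00049859751016 tau [-2.23  6.35  0.02]
```

Emit:
apply_moves --moves '[[[-1,-0.03,0.015,-0.025,0,0,0],[-1,0.045,-0.011,-0.066,0,0,0],[-1,0.045,-0.011,-0.066,0,0,0],[-1,0,0,0,0,0,0]]]' --force 45

```text
t: 21.02
tool_pos: [664.7, -16.1, 252.4]
orientation: [[-0.803, 0.235, 0.548], [0.194, 0.972, -0.131], [-0.563, 0.001, -0.826]]
ft_force: [-23.2, 11.5, 5.3]
grip_width: 41.5
gripper_force: 45.0
```

```bash
python3 - <<'E'
from h import *
rep()
E
```

```text
t 21.02 s 0.8 latx,y [-0.1  0.4] f x,y,z [ 17.7   5.5 -18.8] ang 0.8 grip 41.5 45.004463670775294 tau [-2.23  8.67  0.06]
```

Emit:
apply_moves --moves '[[[-1,0.035,-0.005,-0.08,0,0,0],[-1,0,0,0,0,0,0]]]'

```text
t: 21.18
tool_pos: [665.1, -16.2, 252.4]
orientation: [[-0.803, 0.234, 0.548], [0.194, 0.972, -0.13], [-0.564, 0.002, -0.826]]
ft_force: [-40.3, 15.8, 17.3]
grip_width: 41.2
gripper_force: 45.0
```

```bash
python3 - <<'E'
from h import *
rep()
E
```

```text
t 21.18 s 0.5 latx,y [-0.4  0.4] f x,y,z [ 25.3   5.5 -38.8] ang 0.8 grip 41.2 45.01201453618705 tau [-2.06 11.29 -0.  ]
```

Emit:
apply_moves --moves '[[[0.6,0,0,0,0,0,0],[0.6,0,0,0,0,0,0],[0.6,0,0,0,0,0,0],[0.6,0,0,0,0,0,0],[0.6,0,0,0,0,0,0]]]'

```text
t: 21.6
tool_pos: [667.9, -17.8, 252.3]
orientation: [[-0.802, 0.237, 0.548], [0.196, 0.971, -0.133], [-0.564, 0.001, -0.826]]
ft_force: [-0.0, -0.2, 0.4]
grip_width: 67.6
gripper_force: 0.0
```

Emit:
apply_moves --moves '[[[0.6,-0.2,0.05,0.3,0,0,0],[0.6,-0.45,0.11,0.66,0,0,0],[0.6,-0.45,0.11,0.66,0,0,0],[0.6,-0.45,0.11,0.66,0,0,0],[0.6,-0.45,0.11,0.66,0,0,0]]]'

```text
t: 22.02
tool_pos: [617.0, -5.3, 325.9]
orientation: [[-0.803, 0.237, 0.547], [0.196, 0.972, -0.133], [-0.563, 0.001, -0.827]]
ft_force: [1.4, 0.3, 0.5]
grip_width: 70.1
gripper_force: 0.0
```

Emit:
apply_moves --moves '[[[0.6,-0.8,0.3,0.5,0,0,0],[0.6,-0.8,0.3,0.3,0,0,0],[0.6,-0.8,0.3,0,0,0,0],[0.6,0,0,0,0,0,0]]]'

```text
t: 22.35
tool_pos: [555.6, 17.4, 346.6]
orientation: [[-0.802, 0.236, 0.549], [0.196, 0.972, -0.131], [-0.565, 0.002, -0.825]]
ft_force: [0.3, -0.7, -0.7]
grip_width: 70.1
gripper_force: 0.0
```

```bash
python3 - <<'E'
from h import *
from plant import get_image,finder
s=get_image("scene")[:,:,::-1].astype(int)
R=tgt(yw);Rc=np.c_[R[:,0],-R[:,1],-R[:,2]]
S=np.r_[circ(21,0),circ(21,60),circ(18.5,68)]
q=proj(S@Rc.T+O,"scene");x,y=np.floor(q.min(0)-4).astype(int);w,h=(np.ceil(q.max(0)+4)-[x,y]).astype(int)
m=(s[y:y+h,x:x+w].max(2)<75)
q=hullmask(S@Rc.T+O,"scene",4,(x,y,w,h))>.5
for i in range(h): print("".join(".mo#"[2*int(m[i,j])+int(q[i,j])] for j in range(w)))
for c,th,z in(("scene","cap",4),("top","cap",4),("scene","eyepiece",224),("top","eyepiece",224)):
    r=finder.place_of(th,c);print(c,th,[(np.round(k["pixel"],1).tolist(),round(k["confidence"],2),atz(k["pixel"],c,z).round(1).tolist()) for k in r[:2]])
E
```

```text
....................................
....................................
....................................
....................................
....................................
................mmmmm##mmm..........
...........mmmmmm#######mm..........
........mm##############mmm.........
......m##################mm.........
......m###################mm........
......m###################mm........
.....mm###################mm........
.....m####################mm........
.....m####################mm........
.....m#################mmmmm........
......##############mmmmmmmmm.......
......##########mmmmmmmmmmmmm.......
......m#####mmmmmmmmmmmmm##mm.......
......mmmmmmmmmmmmmm#######mm.......
......m###mm################m.......
......m#####################m.......
.......#####################mm......
.......m####################mm......
.......m####################mm......
.......m#####################m......
.......m#####################m......
.......m#####################m......
........m####################mm.....
........m####################mm.....
........m##################
[... 251 characters left out ...]
############m....
.........m#####################m....
.........mm####################m....
..........m###################mm....
..........m#################mmmm....
..........m##############mmmmmmm....
..........mm#########mmmmmmmmm......
..........mmmmmmmmmmmmmmmmm.........
...........mmmmmmmmmmmm.............
....................................
....................................
....................................
....................................
scene cap [([147.5, 303.6], 0.69, [500.0, -283.4, 4.0])]
top cap []
scene eyepiece [([294.7, 242.2], 0.96, [684.8, -22.6, 224.0])]
top eyepiece [([177.6, 264.2], 0.64, [457.9, 231.9, 224.0]), ([285.5, 187.0], 0.48, [650.6, -16.4, 224.0])]
```

```bash
python3 -c "
from plant import manip
print(manip.finish_job())"
```

```text
the job is handed in; nothing more can be done
None
```

I put the dust cap in the case gap, pushed the eyepiece onto the eye tube and handed the job in at about 22.6 s. The hand-in returned no verdict. The eyepiece stopped at about 39 N of push, and position readings and the camera put it within 1–2 mm of the shoulder. I did not take a close-up of the case after fitting the eyepiece.

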